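Clamp up a lamp canopy on the mandrel post

ROBOT

A 6-joint arm with a two-finger parallel gripper is mounted at the origin on the work surface. World frame = base frame: x ahead of the robot, y to its left, z up, the work surface at z = 0. Lengths are in m, angles in rad, forces in N, time in s.
With the tool pointing down it reaches from about 0.325 to 0.775 m from the base axis. Payload 9.3 kg.
Tool frame: the origin (TCP) lies on the centre line of the jaws, within the pads' length; the fingertips stand 19 mm ahead of it and the grasp point (between the pads) is the TCP; z points along the fingers, y is the line along which they close (so a half turn about z gives the same grasp; the last joint's range is limited). The gripper opens to 85 mm and grips with 20 to 120 N. Pads are 22 mm wide; open, the fingers measure 114 mm over their backs; the gripper's body (76 mm by 85 mm) begins 54 mm behind the grasp point. The pads swing forward as they close: fully open they stand 13 mm farther back than shut.
Start: joints at [-1.456, 0.259, 0.021, 1.334, 0, 1.418], TCP at [0.146, -0.53, 0.25] pointing down, gripper open.
Joint ranges: [-3.04, 3.04], [-0.91, 1.82], [-1.04, 1.36], [-1.92, 1.95], [-1.52, 1.45], [-3.14, 3.14]. Speed limits (rad/s): [2.22, 2.22, 2.79, 3.14, 3.14, 3.14].

INTERFACE

Orientations are given as [roll, pitch, yaw] about the fixed x, y, z axes, in that order (R = Rz(yaw) Ry(pitch) Rx(roll)).
In Python, from cell import monitor, imaging, ctrl gives the robot as it stands.
- The arm moves only by the tool drive_tool, never from a script. Its argument "series" is a list of rows, each a list of 3 entries, a list of its own where there are three numbers: the finger opening in mm, from 0 to 85.4, then the shift along the tool's x, y, z in mm, then the turn, a rotation vector about the tool's x, y, z in degrees. A call has 1 to 10 rows; each row shifts and turns the commanded pose from where the row before left it, along the tool's axes as they then stand; what a row does not reach is not made up. A row lasts 1/8 s, in which the tool goes at most 62.5 mm and 10.7 degrees, less where a joint would pass 70% of its speed; a pose out of reach is approached as far as the arm can. A call with a gripper value outside its range is refused whole. The fingers move at their own pace and stop on an object; the grip force is fixed at half the most. Time passes only in rows, so rows that do not move let the fingers close. It gives the time, the measured TCP pose, the force, the opening and the grip force at its end, in the units of the state.
- monitor.observe(): the state, without advancing time (a new reading comes with each control period).
- imaging.snapshot(name): name is "side" or "top"; returns the picture (420x560x3 uint8, blue, green, red); there is no depth.
- imaging.get_calibration(name): a dict with "camera_matrix" (3x3 intrinsics, pixels), "D" ([k1, k2, p1, p2, k3] as OpenCV has them; the pictures are not rectified), "rvec" (rotation vector, rad) and "tvec" (3), from world to camera coordinates, as OpenCV has them. Camera axes: x right, y down, z forward; pixel columns grow to the right and rows downward; lengths in m; the calibration is good to about 2 mm. A picture is of the moment at which its call begins. get_calibration takes no time and is no camera call.
- ctrl.finish_job(): hands the job in; it is judged then, once.
The state is a dict: "time_s": time; "joint_pos": joint angles; "qvel": joint speeds; "joint_torque": joint torques, N m; "position": TCP position; "tool_rot": TCP orientation; "ft_force": force on the tool from outside, world axes, zero at the start; "torque": the same for the moment, N m; "finger_gap": opening from 0.0 (shut) to 1.0 (fully open); "gripper_force": force on a finger pad.
Only numpy, scipy, OpenCV 4.12 (cv2) and the standard library are available. Lean on these libraries where they do the work, as an engineer would, in place of code of your own. Each camera call takes 0.05 s, during which the arm holds its last target. There are 200 camera calls.

TASK

A brass canopy waits on the post of its clamping fixture. First lift the steel clamp ring, which stands on edge in the wooden rack, lay it flat on the cork pad and let go of it; then thread the pale wooden spacer onto the post down onto the canopy, take the ring up again by its rim and thread it down onto the spacer, and last put the brass cap over the post so that it sits flush on the ring. Leave the mallet, the lampshade blank and the spare canopy where they are.

Things in the scene. Friction and masses are not known exactly. Their poses are not given: they have to be found in the camera images.
- seat (a point): Centre of the flat crown (60 mm across, 44 mm above the bench) of the brass canopy already seated on the fixed clamping fixture: the spacer rests here; z up along the post. Through it rises a steel post, 14 mm in diameter, to 48 mm above the crown, its last 8 mm tapering to 6 mm. The canopy, a dome 110 mm across, sits on an iron foot 132 mm across and 14 mm high. Nothing of it moves.
- pad_top (a point): Centre of the upper face of a fixed square cork pad, 140 x 140 mm, 4 mm thick, its x and y axes along its sides, z up.
- pocket (a point): Centre of the floor of the middle pocket (8 mm above the bench) of the fixed wooden rack, 96 mm (x) by 83 mm (y), 28 mm high. Its three pockets, 30 mm apart along x, are each 12 mm wide in x, 63 mm long in y, 20 mm deep. The clamp ring stands on edge in the middle one, its axis along the rack's x; the others are empty.
- ring_mid (a point): Centre (half-way through its thickness, on its axis) of the steel clamp ring: outside diameter 60 mm, hole 20 mm, thickness 10 mm, both faces alike, about 0.16 kg. z is the ring's axis. At the start it stands on edge in the rack, centre about 38 mm and top about 68 mm above the bench, 40 mm of it standing above the rack's walls.
- spacer_mid (a point): Centre, half-way up, of the pale wooden spacer, a ring lying flat on the bench: outside diameter 44 mm, hole 20 mm right through, height 18 mm, about 0.05 kg; z is its axis. It starts either to the robot's left or ahead of the robot, the cap in the other place.
- cap_mid (a point): Centre, half-way up (21 mm above its open underside), of the brass cap, standing open end down: outside diameter 38 mm, 42 mm high, straight-sided up to 32 mm and then domed, with a blind hole of 20 mm diameter and 28 mm depth from below, about 0.18 kg; z is its axis and points to its domed end.
- mallet: Bystander: mallet with a horn handle, lying down; head a wooden cylinder 56 mm across and 90 mm long, handle 22 mm thick reaching 200 mm from the head along -x. Origin under the head's centre. Not to be moved.
- shade: Bystander: half-formed brass lampshade blank standing on its wide end, a shell 160 mm across at the bottom, 76 mm at its open top, 70 mm high. Origin at the centre of its underside. Not to be moved.
- spare_canopy: Bystander: spare brass canopy, a dome 110 mm across and 30 mm high, without a post. Origin at the centre of its underside. Not to be moved.
There are look-alikes about, which are no part of the job. There is more than one size of the part that bears ring_mid; the job needs the largest.

How it is judged:
On the way, in this order (a step that is already met when the one before it is completed fails the run):
1. the clamp ring lies flat on the cork pad (centre over the pad, tilt under 5 degrees), out of the fingers (angle between the z axis of ring_mid and the z axis of pad_top, either way round below 0.087 rad and x of ring_mid in the frame of pad_top between -0.065 and 0.065 m and y of ring_mid in the frame of pad_top between -0.065 and 0.065 m and z of ring_mid in the frame of pad_top between 0.002 and 0.008 m and contact force between the fingers and ring below 0.1 N), for 0.2 s.
2. the spacer is on the post, resting flat on the canopy's crown, let go (horizontal distance between spacer_mid and seat below 0.006 m and z of spacer_mid in the frame of seat between 0.006 and 0.012 m and angle between the z axis of spacer_mid and the z axis of seat, either way round below 0.087 rad and contact force between the fingers and spacer below 0.1 N), for 0.2 s.
3. the clamp ring is on the post, resting flat on the spacer, let go (horizontal distance between ring_mid and seat below 0.006 m and z of ring_mid in the frame of seat between 0.02 and 0.026 m and angle between the z axis of ring_mid and the z axis of seat, either way round below 0.087 rad and contact force between the fingers and ring below 0.1 N), for 0.2 s.
At the end, for the whole second after the job is handed in: Spacer, clamp ring and cap are all on the post in that order from below, each centred within 6 mm of the post's axis, tilted less than 5 degrees and resting on the one below (heights within 3 mm), released and at rest (horizontal distance between each of spacer_mid, ring_mid, cap_mid and seat below 0.006 m and z of spacer_mid in the frame of seat between 0.006 and 0.012 m and angle between the z axis of each of spacer_mid, ring_mid and the z axis of seat, either way round below 0.087 rad and z of ring_mid in the frame of seat between 0.02 and 0.026 m and z of cap_mid in the frame of seat between 0.046 and 0.052 m and angle between cap_mid's own z axis and vertical below 0.087 rad); the robot touches nothing.
It fails at once if the mallet, the lampshade blank or the spare canopy moved more than 25 mm (distance of any of mallet, shade, spare_canopy from where it was at the start of the episode above 0.025 m).
It also fails if it takes over 69 s, if anything falls off the work surface, if the arm or the gripper's body presses on something with over 40 N, if the wrist force passes 120 N, or if a joint passes its speed limit or range.

## Working session

There is one attempt and no reset: what is moved stays moved. The work goes in short steps, Python scripts to look and compute and a tool call to move; the robot and the scene stay as the last step left them, time stands still between calls to the robot, and variables do not carry over. Pictures are saved under pics/ and viewed, at most 10 in all, crops included, and the job is handed in when it is done.

Besides the shell and the picture viewer there is one more tool, called after ">>>" as name(argument=value, ...) on one line, values as JSON. drive_tool: Moves the arm, as the interface text tells. Its arguments: {"type":"object","properties":{"series":{"type":"array"}},"required":["series"]}

```bash
mkdir -p pics
cat > h.py <<'E'
import numpy as np, cv2
from cell import monitor, imaging, ctrl
def cal(n):
    c=imaging.get_calibration(n); K=np.array(c["camera_matrix"],float);D=np.array(c["D"],float)
    R=cv2.Rodrigues(np.array(c["rvec"],float))[0];t=np.array(c["tvec"],float).ravel();return K,D,R,t
def ray(n,uv):
    K,D,R,t=cal(n);p=cv2.undistortPoints(np.array(uv,float).reshape(-1,1,2),K,D).reshape(-1,2)
    d=np.c_[p,np.ones(len(p))]@R;return -R.T@t,d
def onz(n,uv,z):
    o,d=ray(n,uv);return o+d*((z-o[2])/d[:,2:3])
def proj(n,P):
    K,D,R,t=cal(n);return cv2.projectPoints(np.array(P,float).reshape(-1,3),cv2.Rodrigues(R)[0],t,K,D)[0].reshape(-1,2)
E
python3 - <<'E'
from h import *
for n in("top","side"):
    im=imaging.snapshot(n);cv2.imwrite(f"pics/{n}0.png",im);cv2.imwrite(f"pics/{n}0v.png",cv2.resize(im,(800,600)))
    o,_=ray(n,[[280,210]]);print(n,o,cal(n)[0].diagonal(),onz(n,[[0,0],[559,0],[0,419],[559,419]],0).round(3).tolist())
print(monitor.observe())
E
```

```text
top [ 0.27509278 -0.03119857  1.40592585] [518.36066183 518.36066183   1.        ] [[1.183, 0.773, 0.0], [1.177, -0.957, 0.0], [-0.029, 0.677, 0.0], [-0.06, -0.813, 0.0]]
side [ 0.32081004 -0.84820742  0.70500716] [447.75612394 447.75612394   1.        ] [[-0.951, 3.321, 0.0], [3.347, 1.881, 0.0], [-0.068, -0.426, 0.0], [0.851, -0.686, 0.0]]
{'time_s': 0.1, 'joint_pos': array([-1.45560126e+00,  2.59155302e-01,  2.08602194e-02,  1.33372908e+00,
       -9.38014748e-06,  1.41821015e+00]), 'qvel': array([ 0.000131  , -0.00146042,  0.00062657, -0.00228344,  0.00164588,
        0.00046599]), 'joint_torque': array([ 4.23582052e-03, -5.56693661e+01,  3.45067728e+01,  1.16866580e-02,
       -1.40571351e-04,  1.55857629e-05]), 'position': array([ 0.14549962, -0.53016911,  0.24972496]), 'tool_rot': array([-3.14037765e+00, -1.77353873e-04,  2.67781146e-01]), 'ft_force': array([ 0.02149367,  0.07877309, -0.02554632]), 'torque': array([-0.0403325 , -0.00866396,  0.02379357]), 'gripper_force': 0.0, 'finger_gap': 1.0011727227427643}
```

View pics/top0v.png

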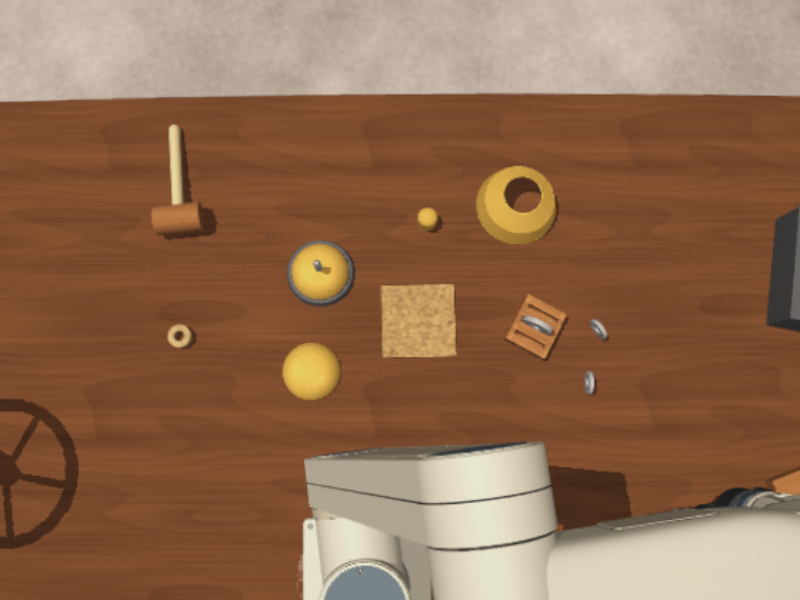

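View pics/side0v.png

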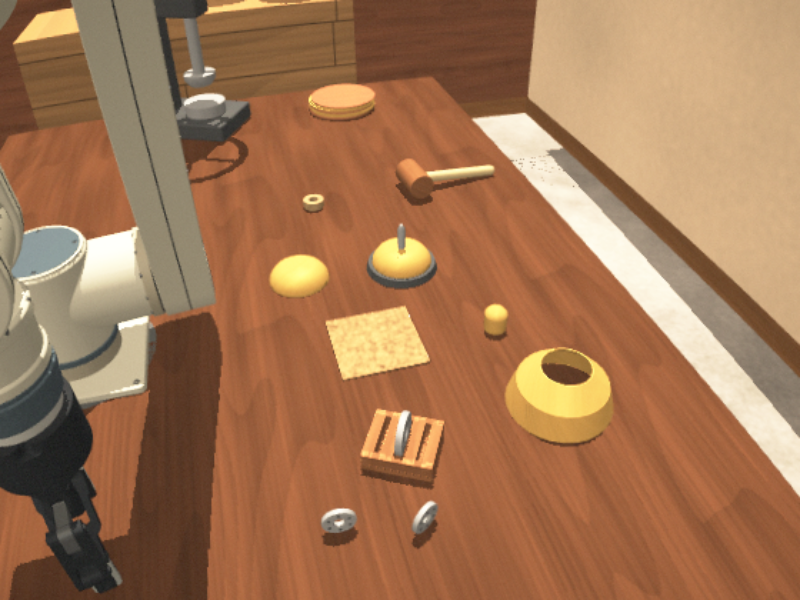

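The top view (800x600) shows the fixture at (320,272), spacer (180,336), cap (428,218), cork pad (419,320) and the rack with the big ring at (537,327). Two smaller look-alike rings are at (598,329) and (589,383). The side view agrees. Next I'll measure with masks.

Run:
```python
from h import *
T=cv2.imread("pics/top0.png");S=cv2.imread("pics/side0.png")
def comps(im,box,lo,hi,mina=30):
    x0,y0,x1,y1=box;h=cv2.cvtColor(im[y0:y1,x0:x1],cv2.COLOR_BGR2HSV)
    m=cv2.inRange(h,np.array(lo),np.array(hi));cs,_=cv2.findContours(m,cv2.RETR_EXTERNAL,cv2.CHAIN_APPROX_NONE)
    return [c+np.array([x0,y0]) for c in cs if cv2.contourArea(c)>mina],m
def hsv(im,u,v): return cv2.cvtColor(im,cv2.COLOR_BGR2HSV)[v,u]
print([hsv(T,*p) for p in[(126,226),(126,236),(299,152),(293,224),(370,215),(376,228),(224,190),(150,230),(203,192),(378,240),(60,280)]])
canv=[]
for im,b in((T,(345,195,430,285)),(T,(195,160,255,220)),(S,(250,280,315,340)),(S,(250,150,310,205))):
    c=im[b[1]:b[3],b[0]:b[2]];canv.append(cv2.resize(c,(400,300),interpolation=cv2.INTER_CUBIC))
cv2.imwrite("pics/mix.png",np.vstack([np.hstack(canv[:2]),np.hstack(canv[2:])]))
```

```text
[array([ 13, 152, 129], dtype=uint8), array([ 12, 163, 116], dtype=uint8), array([ 21, 163, 232], dtype=uint8), array([ 17, 126, 215], dtype=uint8), array([ 13, 164, 129], dtype=uint8), array([ 9, 18, 97], dtype=uint8), array([ 21, 161, 220], dtype=uint8), array([ 12, 161, 136], dtype=uint8), array([ 15,  41, 123], dtype=uint8), array([ 13, 163, 105], dtype=uint8), array([ 12, 163, 122], dtype=uint8)]
```

View pics/mix.png

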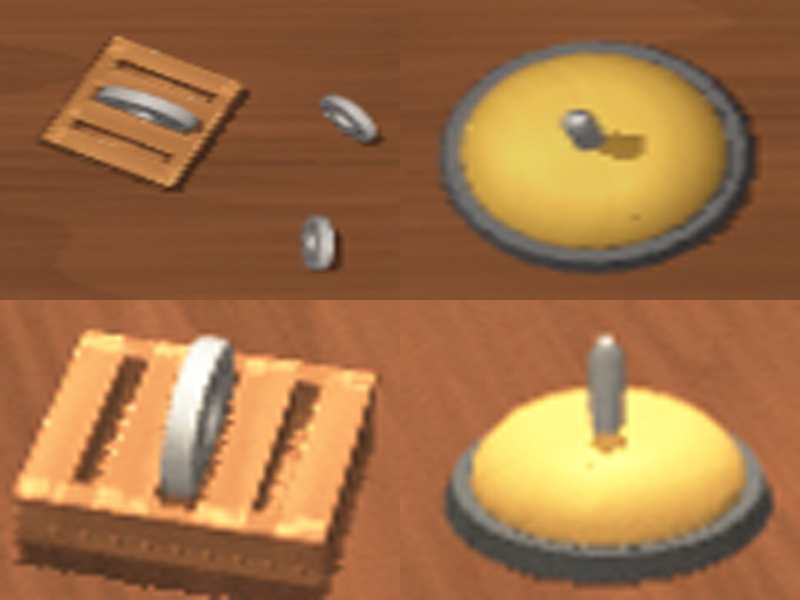

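The crops show the rack's top corners clearly in both views, with the ring in the middle pocket, and also the post tip on the canopy. I'll compute positions from these.

```bash
cat >> h.py <<'E'
def tri(ut,us):
    o1,d1=ray("top",[ut]);o2,d2=ray("side",[us]);A=np.c_[d1[0],-d2[0]];s=np.linalg.lstsq(A,o2-o1,rcond=None)[0]
    a=o1+s[0]*d1[0];b=o2+s[1]*d2[0];return (a+b)/2,np.linalg.norm(a-b)
def blobs(im,box,lo,hi,mina=30):
    x0,y0,x1,y1=box;h=cv2.cvtColor(im[y0:y1,x0:x1],cv2.COLOR_BGR2HSV)
    m=cv2.inRange(h,np.array(lo),np.array(hi));cs,_=cv2.findContours(m,cv2.RETR_EXTERNAL,cv2.CHAIN_APPROX_NONE)
    return sorted([c.reshape(-1,2)+np.array([x0,y0]) for c in cs if cv2.contourArea(c)>mina],key=len)[::-1]
def circ(n,c,z):
    P=onz(n,c,z)[:,:2].astype(np.float32);(x,y),a,ang=cv2.fitEllipse(P.reshape(-1,1,2)*1000);return np.round([x,y,*a,ang],1)
E
python3 - <<'E'
from h import *
np.set_printoptions(suppress=True,precision=4)
T=cv2.imread("pics/top0.png");S=cv2.imread("pics/side0.png")
ct=onz("top",[[370.1,205.8],[397.5,220.8],[381.6,251.4],[353.9,237]],.028)
cs=onz("side",[[264.3,286.4],[311.3,294.4],[303.3,328],[252.9,319.4]],.028)
for c in(ct,cs):
    print("rack",c[:,:2].tolist(),c.mean(0),np.linalg.norm(c-np.roll(c,-1,0),axis=1),[np.degrees(np.arctan2(*(c[(i+1)%4]-c[i])[1::-1])) for i in range(4)])
print("post",tri([221.25,183.6],[280.9,156.8]),onz("top",[[221.25,183.6]],.092),onz("side",[[280.9,156.8]],.092))
print(proj("top",[[.5,0,0]]))
Y=((15,120,170),(30,255,255))
for n,im,b,z in(("top",T,(200,160,250,220),.03),("top",T,(285,140,315,165),.02),("side",S,(255,160,310,205),.03),("side",S,(335,205,360,240),.02)):
    for c in blobs(im,b,*Y)[:1]: print("yellow",n,circ(n,c,z),c.min(0),c.max(0))
for n,im,b in(("top",T,(112,220,142,250)),("side",S,(205,128,235,155))):
    for c in blobs(im,b,(10,50,150),(30,150,255),20)[:1]: print("spacer",n,circ(n,c,.018),circ(n,c,.009),c.min(0),c.max(0))
for n,im,b in(("top",T,(255,190,335,260)),("side",S,(220,210,305,268))):
    for c in blobs(im,b,(10,80,160),(30,190,255),200)[:1]:
        q=onz(n,cv2.boxPoints(cv2.minAreaRect(c)),.004);print("pad",n,q[:,:2].tolist(),q.mean(0))
for b in((195,160,255,220),):
    for c in blobs(T,b,(0,0,30),(180,90,180),30)[:1]: print("foot",circ("top",c,.014))
E
```

```text
rack [[0.5244828421348846, -0.31569447383817767], [0.4821976911509334, -0.3887514965986301], [0.3998456226046779, -0.34100173152071583], [0.4398402591737009, -0.2677920126541575]] [ 0.4616 -0.3283  0.028 ] [0.0844 0.0952 0.0834 0.0973] [np.float64(-120.06210939434816), np.float64(149.893782244117), np.float64(61.35211936203372), np.float64(-29.50717417951366)]
rack [[0.443933580004177, -0.268426651576967], [0.5270350545936615, -0.3139742522013734], [0.4876867141038582, -0.38547866524715263], [0.40374688495918987, -0.34121077069797046]] [ 0.4656 -0.3273  0.028 ] [0.0948 0.0816 0.0949 0.0831] [np.float64(-28.72697904860538), np.float64(-118.8236578985937), np.float64(152.19388843675034), np.float64(61.0953528665134)]
post (array([0.5768, 0.0825, 0.0933]), np.float64(0.0014360404250510143)) [[0.5764 0.0827 0.092 ]] [[0.5781 0.0846 0.092 ]]
[[254.1987 217.8471]]
yellow top [574.9  85.1  96.9 102.9  80.8] [204 171] [240 208]
yellow top [ 681.8 -125.1   33.7   34.1   66.1] [292 146] [305 157]
yellow side [573.8  73.8  97.1 127.2 163.6] [261 166] [301 194]
yellow side [ 678.7 -122.1   35.5   75.   152.1] [339 213] [355 233]
spacer top [455.9 349.7  41.4  41.9  54.3] [457.  352.2  41.7  42.1  54.3] [117 227] [132 242]
spacer side [454.7 342.6  46.5  60.8 166.6] [456.5 358.2  47.1  61.6 166.6] [212 135] [228 146]
pad top [[0.5514856304485708, -0.035806511339901585], [0.5497053635048925, -0.1793995655245858], [0.41132296519673006, -0.1752322157333755], [0.4133954590291933, -0.03399993192070109]] [ 0.4815 -0.1061  0.004 ]
pad side [[0.4028888791082095, 0.024879883725664964], [0.6035275552916644, -0.03375942543241928], [0.5436530001140869, -0.2182802547042041], [0.3696793745819992, -0.16835220345057578]] [ 0.4799 -0.0989  0.004 ]
foot [574.2  81.9 126.1 127.4 127.3]
```

```bash
cat >> h.py <<'E'
from scipy.spatial.transform import Rotation as Ro
def plan(target=None,rpy=None):
    s=monitor.observe();R=Ro.from_euler("xyz",s["tool_rot"]);p=s["position"]
    print("t",round(s["time_s"],2),"pos",p.round(4),"rpy",np.degrees(s["tool_rot"]).round(1),"gap",round(s["finger_gap"]*85.4,1),"gf",round(s["gripper_force"],1),"F",s["ft_force"].round(1))
    if target is not None: print("shift mm",(R.inv().apply(np.array(target)-p)*1000).round(1))
    if rpy is not None: print("turn deg",np.degrees((R.inv()*Ro.from_euler("xyz",rpy,degrees=True)).as_rotvec()).round(1))
E
python3 -c "
from h import *
plan([.463,-.328,.13],[180,0,60.7])"
```

```text
t 0.1 pos [ 0.1455 -0.5302  0.2497] rpy [-179.9   -0.    15.3] gap 85.5 gf 0.0 F [ 0.   0.1 -0. ]
shift mm [ 359.7 -110.8  119.9]
turn deg [ -0.1  -0.  -45.4]
```

>>> drive_tool(series=[[40, [51.4, -15.8, 0], [0, 0, 0]], [40, [51.4, -15.8, 0], [0, 0, 0]], [40, [51.4, -15.8, 0], [0, 0, 0]], [40, [51.4, -15.8, 0], [0, 0, 0]], [40, [51.4, -15.8, 0], [0, 0, 0]], [40, [51.4, -15.8, 20], [0, 0, -9]], [40, [0, 0, 20], [0, 0, -9.1]], [40, [0, 0, 20], [0, 0, -9.1]], [40, [0, 0, 20], [0, 0, -9.1]], [40, [0, 0, 0], [0, 0, -9.1]]])

```text
time_s: 1.35
position: [0.4173, -0.3565, 0.1683]
tool_rot: [-3.138, -0.001, 1.066]
ft_force: [-0.2, 0.6, 0.5]
finger_gap: 0.47
gripper_force: 0.0
```

```bash
python3 -c "
from h import *
plan([.463,-.328,.13],[180,0,60.7])"
```

```text
t 1.35 pos [ 0.4173 -0.3565  0.1683] rpy [-1.798e+02 -1.000e-01  6.110e+01] gap 40.2 gf 0.0 F [-0.2  0.6  0.5]
shift mm [47.  26.3 38.3]
turn deg [-0.2 -0.1  0.4]
```

>>> drive_tool(series=[[40, [23.5, 13, 19], [0, 0, 0.4]], [40, [23.5, 13, 19], [0, 0, 0]], [40, [0, 0, 0], [0, 0, 0]]])

```text
time_s: 1.72
position: [0.4639, -0.3278, 0.1305]
tool_rot: [-3.138, -0.001, 1.055]
ft_force: [0.5, -0.1, 0.5]
finger_gap: 0.466
gripper_force: 0.0
```

Run:
```python
from h import *
c=[]
plan([.463,-.328,.06])
for n in("top","side"):
    im=imaging.snapshot(n);cv2.imwrite(f"pics/{n}1.png",im)
    u,v=proj(n,[.463,-.328,.07])[0].astype(int);c.append(cv2.resize(im[max(v-50,0):v+50,u-40:u+40],(400,500),interpolation=cv2.INTER_CUBIC));print(n,u-40,max(v-50,0))
cv2.imwrite("pics/m1.png",np.hstack(c))
```

```text
t 1.73 pos [ 0.4639 -0.3278  0.1305] rpy [-1.798e+02 -1.000e-01  6.050e+01] gap 39.8 gf 0.0 F [ 0.5 -0.1  0.5]
shift mm [-0.7 -0.5 70.5]
top 338 175
side 241 242
```

View pics/m1.png

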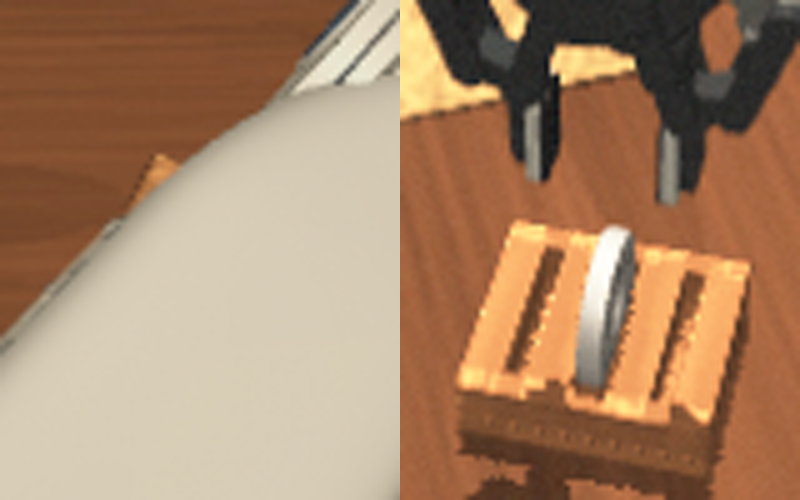

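The side view shows the fingers at crop (538,150) and (668,165), centred over the ring at (610,230). I'll descend and pinch.

>>> drive_tool(series=[[36, [-0.7, -0.5, 25], [0, 0, 0]], [36, [0, 0, 25], [0, 0, 0]], [36, [0, 0, 20], [0, 0, 0]], [36, [0, 0, 0], [0, 0, 0]], [5, [0, 0, 0], [0, 0, 0]], [5, [0, 0, 0], [0, 0, 0]], [5, [0, 0, 0], [0, 0, 0]], [5, [0, 0, 0], [0, 0, 0]], [5, [0, 0, 0], [0, 0, 0]]])

```text
time_s: 2.95
position: [0.4625, -0.3299, 0.0636]
tool_rot: [3.141, 0.001, 1.053]
ft_force: [-3.8, 0.5, 5.5]
finger_gap: 0.11
gripper_force: 59.1
```

>>> drive_tool(series=[[5, [0, 0, -15], [0, 0, 0]], [5, [0, 0, -25], [0, 0, 0]], [5, [0, 0, -30], [0, 0, 0]], [5, [0, 0, -30], [0, 0, 0]], [5, [0, 0, 0], [0, 0, 0]]])

```text
time_s: 3.58
position: [0.4639, -0.3305, 0.1657]
tool_rot: [3.136, 0.001, 1.053]
ft_force: [0.4, -0.6, -2.4]
finger_gap: 0.099
gripper_force: 58.2
```

Run:
```python
from h import *
plan([.44,-.098,.15],[180,0,78])
im=imaging.snapshot("side");u,v=proj("side",[.463,-.328,.12])[0].astype(int)
cv2.imwrite("pics/m2.png",cv2.resize(im[max(v-60,0):v+60,u-60:u+60],(480,480),interpolation=cv2.INTER_CUBIC))
```

```text
t 3.58 pos [ 0.4639 -0.3305  0.1657] rpy [1.797e+02 1.000e-01 6.040e+01] gap 8.4 gf 58.2 F [ 0.4 -0.6 -2.4]
shift mm [ 190.2 -135.9   14.7]
turn deg [  0.3   0.1 -17.6]
```

View pics/m2.png

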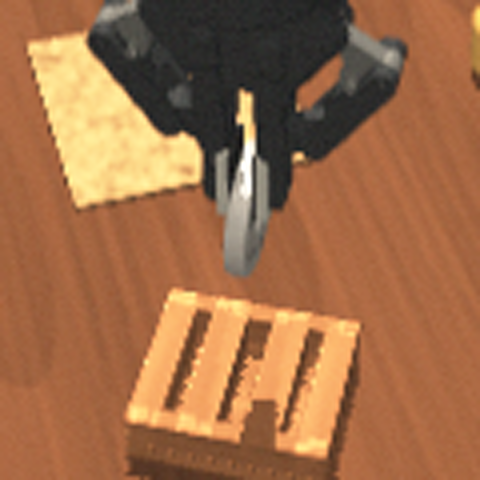

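The ring is held cleanly between the jaws, at about (245,215), and the middle pocket is empty. I'll carry it to the pad and tilt it outward.

>>> drive_tool(series=[[5, [50, -27.5, 5], [0, 0, 0]], [5, [50, -27.5, 5], [0, 0, 0]], [5, [50, -27.5, 10], [0, 0, 0]], [5, [49, -27.5, 10], [0, 0, -8.8]], [5, [0, 0, 0], [0, 0, -8.8]], [5, [0, 0, 0], [-10, 0, 0]], [5, [0, 0, 0], [-10, 0, 0]], [5, [0, 0, 0], [-10, 0, 0]], [5, [0, 0, 0], [-10, 0, 0]], [5, [0, 0, 0], [-10, 0, 0]]])

```text
time_s: 4.88
position: [0.48, -0.107, 0.1531]
tool_rot: [2.297, -0.002, 1.363]
ft_force: [29.5, 2.4, 15.7]
finger_gap: 0.104
gripper_force: 60.4
```

>>> drive_tool(series=[[5, [0, 0, 0], [0, 0, 0]], [5, [0, 0, 0], [0, 0, 0]]])

```text
time_s: 5.12
position: [0.478, -0.1063, 0.1498]
tool_rot: [2.308, -0.003, 1.362]
ft_force: [0.4, -1.0, -1.6]
finger_gap: 0.099
gripper_force: 60.3
```

Run:
```python
from h import *
plan([.467,-.103,.055])
s=monitor.observe();R=Ro.from_euler("xyz",s["tool_rot"]).as_matrix();print(R.round(2),s["joint_pos"].round(2))
```

```text
t 5.12 pos [ 0.478  -0.1063  0.1498] rpy [132.2  -0.2  78. ] gap 8.5 gf 60.3 F [ 0.4 -1.  -1.6]
shift mm [  0.6 -77.9  55.2]
[[ 0.21  0.66  0.73]
 [ 0.98 -0.14 -0.15]
 [ 0.    0.74 -0.67]] [-0.53 -0.1  -1.04 -0.18  0.23  1.36]
```

>>> drive_tool(series=[[5, [0, -10, 13], [0, 0, 0]], [5, [0, -10, 13], [0, 0, 0]], [5, [0, -10, 13], [0, 0, 0]], [5, [0, -10, 13], [0, 0, 0]], [5, [0, 0, 0], [0, 0, 0]]])

```text
time_s: 5.75
position: [0.5082, -0.1143, 0.107]
tool_rot: [2.34, -0.006, 1.365]
ft_force: [-0.4, -0.3, -1.8]
finger_gap: 0.104
gripper_force: 60.3
```

Run:
```python
from h import *
plan([.495,-.107,.055])
s=monitor.observe();print(s["joint_pos"].round(2))
```

```text
t 5.75 pos [ 0.5082 -0.1143  0.107 ] rpy [134.   -0.3  78.2] gap 8.9 gf 60.3 F [-0.4 -0.3 -1.8]
shift mm [  4.1 -47.4  25.8]
[-0.5   0.05 -1.04 -0.3   0.21  1.37]
```

>>> drive_tool(series=[[5, [0, -12, 6], [0, 0, 0]], [5, [0, -12, 6], [0, 0, 0]], [5, [0, -12, 6], [0, 0, 0]], [5, [0, -9, 6], [0, 0, 0]], [5, [0, 0, 0], [0, 0, 0]]])

```text
time_s: 6.38
position: [0.5174, -0.1189, 0.0809]
tool_rot: [2.368, -0.007, 1.367]
ft_force: [-0.0, -0.4, -2.3]
finger_gap: 0.101
gripper_force: 60.4
```

Run:
```python
from h import *
plan([.495,-.107,.05])
s=monitor.observe();print(s["joint_pos"].round(2))
im=imaging.snapshot("side");u,v=proj("side",[.5,-.1,.03])[0].astype(int)
cv2.imwrite("pics/m3.png",cv2.resize(im[max(v-60,0):v+60,u-60:u+60],(480,480),interpolation=cv2.INTER_CUBIC))
```

```text
t 6.38 pos [ 0.5174 -0.1189  0.0809] rpy [135.7  -0.4  78.3] gap 8.6 gf 60.4 F [-0.  -0.4 -2.3]
shift mm [  6.9 -39.    5.2]
[-0.49  0.13 -1.04 -0.35  0.21  1.37]
```

View pics/m3.png

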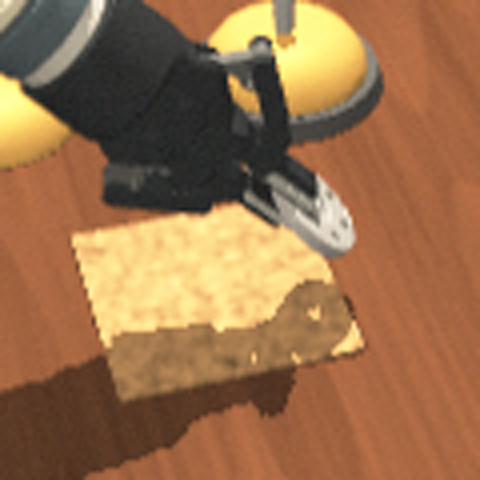

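The image shows the ring tilted 45° over the pad's far edge at (310,215), and joint 3 is at its limit. I'll use less tilt and come inward.

>>> drive_tool(series=[[5, [0, 0, 0], [10, 0, 0]], [5, [0, -13, 2], [0, 0, 0]], [5, [0, -13, 2], [0, 0, 0]], [5, [0, -10, 1], [0, 0, 0]], [5, [0, 0, 0], [0, 0, 0]]])

```text
time_s: 7.05
position: [0.4925, -0.1137, 0.0538]
tool_rot: [2.502, -0.008, 1.366]
ft_force: [-0.2, -0.5, -1.2]
finger_gap: 0.103
gripper_force: 60.4
```

Run:
```python
from h import *
plan([.49,-.108,.052])
s=monitor.observe();print(s["joint_pos"].round(2))
```

```text
t 7.05 pos [ 0.4925 -0.1137  0.0538] rpy [143.4  -0.5  78.3] gap 8.8 gf 60.4 F [-0.2 -0.5 -1.2]
shift mm [ 5.1 -4.  -0.7]
[-0.49  0.13 -1.01 -0.18  0.18  1.34]
```

>>> drive_tool(series=[[5, [0, -1.2, 1.6], [0, 0, 0]], [5, [0, -0.6, 0.8], [0, 0, 0]], [5, [0, 0, 0], [0, 0, 0]]])

```text
time_s: 7.42
position: [0.4937, -0.1142, 0.0516]
tool_rot: [2.5, -0.007, 1.366]
ft_force: [-0.3, -0.3, 0.2]
finger_gap: 0.1
gripper_force: 60.7
```

>>> drive_tool(series=[[16, [0, 0, 0], [0, 0, 0]], [20, [0, 0, 0], [0, 0, 0]], [26, [0, 0, 0], [0, 0, 0]], [32, [0, 0, 0], [0, 0, 0]], [32, [0, 0, 0], [0, 0, 0]], [32, [0, 0, -12], [0, 0, 0]], [32, [0, 0, -12], [0, 0, 0]], [32, [0, 0, -15], [0, 0, 0]], [32, [0, 0, -20], [0, 0, 0]], [32, [0, 0, -20], [0, 0, 0]]])

```text
time_s: 8.68
position: [0.4466, -0.1047, 0.1151]
tool_rot: [2.501, -0.008, 1.366]
ft_force: [0.0, -0.1, 0.7]
finger_gap: 0.373
gripper_force: 0.0
```

Run:
```python
from h import *
plan()
im=imaging.snapshot("side");u,v=proj("side",[.5,-.1,.03])[0].astype(int)
cv2.imwrite("pics/side4.png",im);print(u-60,v-60)
cv2.imwrite("pics/m4.png",cv2.resize(im[max(v-60,0):v+60,u-60:u+60],(480,480),interpolation=cv2.INTER_CUBIC))
```

```text
t 8.68 pos [ 0.4466 -0.1047  0.1151] rpy [143.3  -0.4  78.3] gap 31.8 gf 0.0 F [ 0.  -0.1  0.7]
210 166
```

View pics/m4.png

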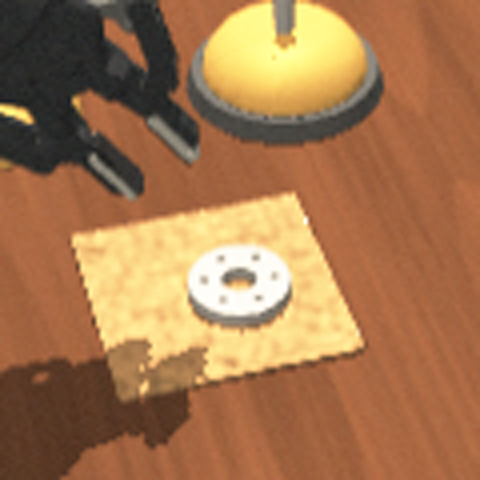

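The picture shows the ring lying flat on the pad at crop (240,285), with the gripper clear. Next is the spacer.

>>> drive_tool(series=[[70, [0, 0, -15], [10, 0, 0]], [70, [0, 0, -15], [10, 0, 0]], [70, [0, 0, -15], [10, 0, 0]], [70, [0, 0, -15], [6.7, 0, 0]], [70, [56, -10, -15], [0, 0, 0]], [70, [56, -10, 0], [0, 0, 0]], [70, [56, -10, 0], [0, 0, 0]], [70, [56, -10, 0], [0, 0, 0]], [70, [56, -10, 0], [0, 0, 0]], [70, [56, -10, 0], [0, 0, 0]]])

```text
time_s: 9.98
position: [0.436, 0.242, 0.1817]
tool_rot: [3.113, -0.009, 1.366]
ft_force: [1.2, -0.3, -0.3]
finger_gap: 0.819
gripper_force: 0.0
```

Run:
```python
from h import *
plan([.4565,.351,.12],[180,0,78])
print(monitor.observe()["joint_pos"].round(2))
for n,im,b in(("top",imaging.snapshot("top"),(112,220,142,250)),("side",imaging.snapshot("side"),(205,128,235,155))):
    cv2.imwrite(f"pics/{n}5.png",im)
    for c in blobs(im,b,(10,50,150),(30,150,255),20)[:1]: print("spacer",n,circ(n,c,.018),circ(n,c,.009),c.min(0),c.max(0))
for n,b in(("top",(255,190,335,260)),("side",(220,210,305,268))):
    im=cv2.imread(f"pics/{n}5.png")
    for c in blobs(im,b,(0,0,120),(180,55,255),30)[:1]: print("ring",n,circ(n,c,.014),c.min(0),c.max(0))
```

```text
t 9.97 pos [0.436  0.242  0.1817] rpy [178.4  -0.5  78.3] gap 70.0 gf 0.0 F [ 1.2 -0.3 -0.3]
shift mm [110.3  -3.9  62.6]
turn deg [ 1.6 -0.5  0.3]
[ 0.34  0.19 -0.25  1.1  -0.01  2.12]
spacer side [455.1 341.6  48.2  60.5 172.3] [456.9 357.2  48.8  61.3 172.3] [212 135] [229 146]
ring top [ 495.3 -110.6   56.2   57.5   10.7] [284 208] [305 228]
ring side [ 494.3 -113.6   57.6   64.4  165.3] [257 227] [282 246]
```

>>> drive_tool(series=[[70, [55, -2, 20], [0.8, -0.3, 0]], [70, [55, -2, 20], [0.8, -0.3, 0]], [64, [0, 0, 20], [0, 0, 0]], [64, [0, 0, 20], [0, 0, 0]], [64, [0, 0, 20], [0, 0, 0]], [64, [0, 0, 20], [0, 0, 0]], [64, [0, 0, 0], [0, 0, 0]]])

```text
time_s: 10.95
position: [0.4547, 0.3474, 0.0609]
tool_rot: [-3.14, 0.004, 1.365]
ft_force: [1.2, -0.1, 0.1]
finger_gap: 0.746
gripper_force: 0.0
```

Run:
```python
from h import *
plan([.456,.350,.021],[180,0,78])
im=imaging.snapshot("side");cv2.imwrite("pics/m6.png",cv2.resize(im[105:175,180:260],(640,560),interpolation=cv2.INTER_CUBIC))
```

```text
t 10.95 pos [0.4547 0.3474 0.0609] rpy [-179.9    0.2   78.2] gap 63.7 gf 0.0 F [ 1.2 -0.1  0.1]
shift mm [ 3.   0.8 39.9]
turn deg [-0.1  0.2  0.2]
```

View pics/m6.png

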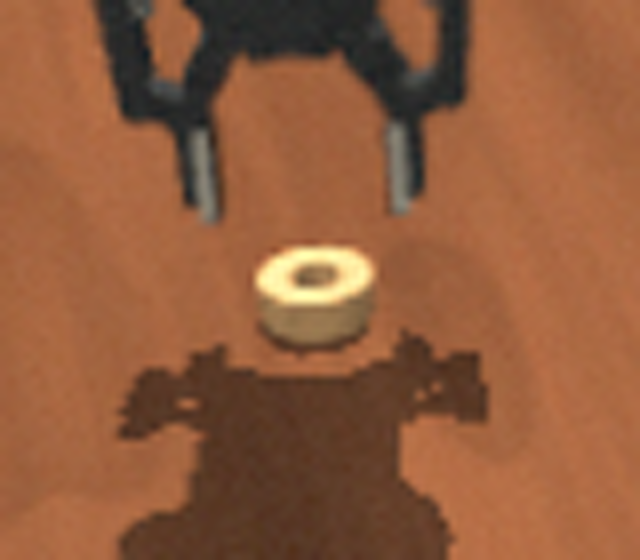

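The jaws straddle the spacer, with the tips at crop (208,218) and (400,212) and the spacer's top face centred at (315,276). I'll check the tip height.

Run:
```python
from h import *
print(onz("side",[[219.4,139.5]],.018).round(4),onz("side",[[219.6,139.5]],.018).round(4))
for z in(.04,.045,.05,.055): print(z,onz("side",[[206,132.25],[230,131.5]],z).round(3).tolist())
```

```text
[[0.4563 0.3458 0.018 ]] [[0.4569 0.3457 0.018 ]]
0.04 [[0.42, 0.363, 0.04], [0.491, 0.346, 0.04]]
0.045 [[0.419, 0.354, 0.045], [0.49, 0.337, 0.045]]
0.05 [[0.418, 0.345, 0.05], [0.488, 0.328, 0.05]]
0.055 [[0.418, 0.336, 0.055], [0.487, 0.319, 0.055]]
```

>>> drive_tool(series=[[64, [2, 1.5, 14], [0, 0, 0]], [64, [0, 0, 14], [0, 0, 0]], [64, [0, 0, 14], [0, 0, 0]], [64, [0, 0, 0], [0, 0, 0]], [40, [0, 0, 0], [0, 0, 0]], [40, [0, 0, 0], [0, 0, 0]], [40, [0, 0, 0], [0, 0, 0]], [40, [0, 0, 0], [0, 0, 0]]])

```text
time_s: 12.0
position: [0.4573, 0.35, 0.0212]
tool_rot: [3.141, 0.001, 1.366]
ft_force: [-0.3, 0.1, 6.0]
finger_gap: 0.48
gripper_force: 60.6
```

>>> drive_tool(series=[[40, [0, 0, -40], [0, 0, 0]], [40, [0, 0, -55], [0, 0, 0]], [40, [-40, 28.5, -50], [0, 0, 0]], [40, [-40, 28.5, 0], [0, 0, 0]], [40, [-40, 28.5, 0], [0, 0, 0]], [40, [-40, 28.5, 0], [0, 0, 0]], [40, [-40, 28.5, 0], [0, 0, 0]], [40, [-37, 28.5, 0], [0, 0, 0]], [40, [0, 0, 0], [0, 0, 0]]])

```text
time_s: 13.12
position: [0.5751, 0.0852, 0.1602]
tool_rot: [3.142, 0.003, 1.362]
ft_force: [0.0, 0.4, -0.4]
finger_gap: 0.482
gripper_force: 60.1
```

Run:
```python
from h import *
plan([.576,.083,.125],[180,0,78])
im=imaging.snapshot("side");cv2.imwrite("pics/side7.png",im)
# spacer blob as held: bottom/top
p=monitor.observe()["position"]; u,v=proj("side",p-[0,0,.012])[0].astype(int);print(u,v)
for c in blobs(im,(u-40,v-30,u+40,v+30),(10,40,110),(30,150,255),20)[:3]: print(len(c),c.min(0),c.max(0),c.mean(0).round(1))
print(proj("side",[p-[0,0,.003],p-[0,0,.021],[.576,.083,.092],[.576,.083,.044]]).round(1).tolist())
```

```text
t 13.12 pos [0.5751 0.0852 0.1602] rpy [180.    0.2  78. ] gap 41.2 gf 60.1 F [ 0.   0.4 -0.4]
shift mm [-1.9  1.3 35.3]
turn deg [0.  0.2 0. ]
279 137
53 [297 117] [318 127] [308.4 122.7]
53 [271 129] [288 145] [280.1 137.1]
[[279.0, 134.2], [279.0, 140.5], [280.3, 157.3], [280.4, 172.8]]
```

>>> drive_tool(series=[[40, [-1, 0.4, 15], [0, 0, 0]], [40, [-1, 0.4, 15], [0, 0, 0]], [40, [0, 0, 15], [0, 0, 0]], [40, [0, 0, 10], [0, 0, 0]], [40, [0, 0, 10], [0, 0, 0]], [40, [0, 0, 10], [0, 0, 0]], [40, [0, 0, 0], [0, 0, 0]]])

```text
time_s: 14.05
position: [0.5742, 0.0857, 0.085]
tool_rot: [-3.141, 0.003, 1.366]
ft_force: [0.7, -0.8, 0.1]
finger_gap: 0.483
gripper_force: 60.1
```

>>> drive_tool(series=[[40, [0, 0, 8], [0, 0, 0]], [40, [0, 0, 7], [0, 0, 0]], [40, [0, 0, 5], [0, 0, 0]], [40, [0, 0, 0], [0, 0, 0]]])

```text
time_s: 14.55
position: [0.5743, 0.0858, 0.0655]
tool_rot: [-3.141, 0.002, 1.366]
ft_force: [-0.4, 0.2, -0.3]
finger_gap: 0.482
gripper_force: 60.1
```

>>> drive_tool(series=[[40, [0, 0, 2], [0, 0, 0]], [40, [0, 0, 1.5], [0, 0, 0]], [40, [0, 0, 0], [0, 0, 0]]])

```text
time_s: 14.92
position: [0.5744, 0.0858, 0.0651]
tool_rot: [3.139, 0.002, 1.366]
ft_force: [-9.9, -0.5, 28.8]
finger_gap: 0.482
gripper_force: 63.4
```

>>> drive_tool(series=[[40, [0, 0, -3], [0, 0, 0]], [50, [0, 0, 0], [0, 0, 0]], [62, [0, 0, 0], [0, 0, 0]], [62, [0, 0, 0], [0, 0, 0]], [62, [0, 0, 0], [0, 0, 0]], [62, [0, 0, -20], [0, 0, 0]], [62, [0, 0, -30], [0, 0, 0]], [62, [0, 0, -30], [0, 0, 0]], [62, [0, 0, -30], [0, 0, 0]], [70, [0, 0, 0], [0, 0, 0]]])

```text
time_s: 16.18
position: [0.5755, 0.086, 0.1774]
tool_rot: [3.137, 0.001, 1.366]
ft_force: [-0.3, 0.1, -0.6]
finger_gap: 0.817
gripper_force: 0.0
```

Run:
```python
from h import *
plan([.495,-.111,.1],[180,0,78])
im=imaging.snapshot("side");cv2.imwrite("pics/side8.png",im)
cv2.imwrite("pics/m8.png",cv2.resize(im[130:210,240:320],(480,480),interpolation=cv2.INTER_CUBIC))
```

```text
t 16.18 pos [0.5755 0.086  0.1774] rpy [1.798e+02 1.000e-01 7.820e+01] gap 69.8 gf 0.0 F [-0.3  0.1 -0.6]
shift mm [-209.2  -38.9   77.5]
turn deg [0.2 0.1 0.2]
```

View pics/m8.png

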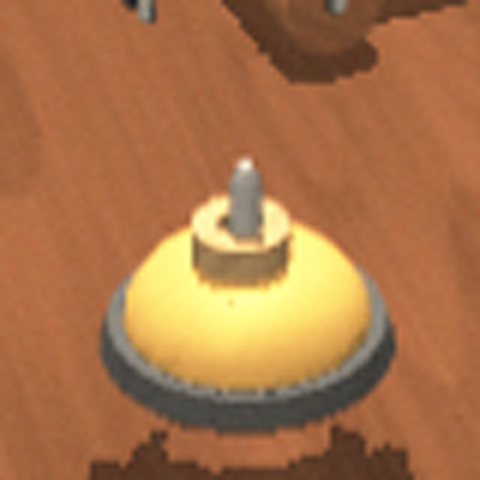

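The spacer is seated flat on the canopy around the post, at crop (242,240). Next is the ring on the pad.

>>> drive_tool(series=[[80, [-52.3, -9.7, 0], [0, 0, 0]], [80, [-52.3, -9.7, 0], [0, 0, 0]], [80, [-52.3, -9.7, 0], [0, 0, 0]], [80, [-52.3, -9.7, 20], [0, 0, 0]], [80, [0, 0, 35], [0, 0, 0]], [80, [0, 0, 40], [0, 0, 0]], [80, [0, 0, 22], [0, 0, 0]], [80, [0, 0, 0], [0, 0, 0]]])

```text
time_s: 17.23
position: [0.4921, -0.1106, 0.0564]
tool_rot: [-3.137, 0.001, 1.365]
ft_force: [-0.2, 0.2, 0.9]
finger_gap: 0.935
gripper_force: 0.0
```

Run:
```python
from h import *
plan([.495,-.111,.019],[180,0,78])
im=imaging.snapshot("side");cv2.imwrite("pics/side9.png",im)
c=blobs(im,(240,215,300,255),(0,0,120),(180,55,255),30)
for k in c[:2]: print(k.min(0),k.max(0),circ("side",k,.014))
```

```text
t 17.23 pos [ 0.4921 -0.1106  0.0564] rpy [-1.797e+02  1.000e-01  7.820e+01] gap 79.8 gf 0.0 F [-0.2  0.2  0.9]
shift mm [ 0.2  3.1 37.4]
turn deg [-0.3  0.1  0.2]
[257 227] [282 246] [ 494.3 -113.5   57.3   64.4  164.6]
```

>>> drive_tool(series=[[80, [0, 3, 15], [-0.3, 0, 0]], [80, [0, 0, 13], [0, 0, 0]], [80, [0, 0, 9.5], [0, 0, 0]], [80, [0, 0, 0], [0, 0, 0]], [68, [0, 0, 0], [0, 0, 0]], [50, [0, 0, 0], [0, 0, 0]], [50, [0, 0, 0], [0, 0, 0]], [50, [0, 0, 0], [0, 0, 0]]])

```text
time_s: 18.27
position: [0.4969, -0.1119, 0.0221]
tool_rot: [3.135, 0.002, 1.366]
ft_force: [-2.5, 0.3, 8.0]
finger_gap: 0.659
gripper_force: 62.6
```

>>> drive_tool(series=[[50, [0, 0, -30], [0, 0, 0]], [50, [0, 0, -50], [0, 0, 0]], [50, [0, 0, -58], [0, 0, 0]], [50, [42, 7.3, 0], [0, 0, 0]], [50, [42, 7.3, 0], [0, 0, 0]], [50, [42, 7.3, 0], [0, 0, 0]], [50, [42, 7.3, 0], [0, 0, 0]], [50, [41, 7.3, 0], [0, 0, 0]], [50, [0, 0, 0], [0, 0, 0]]])

```text
time_s: 19.4
position: [0.575, 0.0881, 0.1588]
tool_rot: [3.136, 0.002, 1.369]
ft_force: [0.2, 0.2, -1.7]
finger_gap: 0.664
gripper_force: 65.2
```

Run:
```python
from h import *
plan([.5755,.085,.125],[180,0,78])
im=imaging.snapshot("side");cv2.imwrite("pics/side10.png",im)
p=monitor.observe()["position"]; P=p-[0,0,.008]
u,v=proj("side",P)[0].astype(int)
for c in blobs(im,(u-25,v-20,u+25,v+20),(0,0,110),(180,60,255),20)[:2]: print(c.min(0),c.max(0),circ("side",c,P[2]))
```

```text
t 19.4 pos [0.575  0.0881 0.1588] rpy [1.797e+02 1.000e-01 7.840e+01] gap 56.7 gf 65.2 F [ 0.2  0.2 -1.7]
shift mm [-2.9  1.  33.8]
turn deg [0.3 0.1 0.4]
[266 128] [290 144] [570.9  86.7  58.8  80.6  13.6]
```

>>> drive_tool(series=[[50, [-3, 1, 15], [0, 0, 0]], [50, [0, 0, 15], [0, 0, 0]], [50, [0, 0, 10], [0, 0, 0]], [50, [0, 0, 8], [0, 0, 0]], [50, [0, 0, 8], [0, 0, 0]], [50, [0, 0, 0], [0, 0, 0]]])

```text
time_s: 20.2
position: [0.5748, 0.0824, 0.1024]
tool_rot: [3.137, 0.002, 1.366]
ft_force: [-0.9, -0.4, -1.8]
finger_gap: 0.659
gripper_force: 65.2
```

>>> drive_tool(series=[[50, [1, 0.5, 8], [0, 0, 0]], [50, [0, 0, 7], [0, 0, 0]], [50, [0, 0, 4], [0, 0, 0]], [50, [0, 0, 2], [0, 0, 0]], [50, [0, 0, 0], [0, 0, 0]]])

```text
time_s: 20.82
position: [0.5759, 0.0833, 0.0819]
tool_rot: [3.136, 0.002, 1.366]
ft_force: [0.0, -0.7, -1.5]
finger_gap: 0.656
gripper_force: 65.2
```

>>> drive_tool(series=[[50, [0, 0, 2], [0, 0, 0]], [50, [0, 0, 1.5], [0, 0, 0]], [50, [0, 0, 0], [0, 0, 0]]])

```text
time_s: 21.2
position: [0.5761, 0.0832, 0.0801]
tool_rot: [3.134, 0.002, 1.366]
ft_force: [-5.1, -0.1, 13.7]
finger_gap: 0.654
gripper_force: 66.9
```

>>> drive_tool(series=[[50, [0, 0, -2], [0, 0, 0]], [70, [0, 0, 0], [0, 0, 0]], [80, [0, 0, 0], [0, 0, 0]], [80, [0, 0, 0], [0, 0, 0]], [80, [0, 0, 0], [0, 0, 0]], [80, [0, 0, -20], [0, 0, 0]], [80, [0, 0, -30], [0, 0, 0]], [80, [0, 0, -40], [0, 0, 0]], [70, [-36, 29, 0], [0, 0, 0]], [62, [-36, 29, 0], [0, 0, 0]]])

```text
time_s: 22.45
position: [0.6182, 0.0007, 0.1718]
tool_rot: [3.135, 0.002, 1.367]
ft_force: [1.0, 0.2, -0.2]
finger_gap: 0.725
gripper_force: 0.0
```

>>> drive_tool(series=[[62, [-36, 29, 0], [0, 0, 0]], [62, [-36, 29, 0], [0, 0, 0]], [62, [0, 0, 0], [0, 0, 0]]])

```text
time_s: 22.82
position: [0.6606, -0.0841, 0.1704]
tool_rot: [3.137, 0.003, 1.362]
ft_force: [-0.9, 0.8, 0.5]
finger_gap: 0.729
gripper_force: 0.0
```

Run:
```python
from h import *
im=imaging.snapshot("side");cv2.imwrite("pics/side11.png",im)
plan([.680,-.1245,.1],[180,0,78])
for c in blobs(im,(330,200,365,245),(15,100,110),(32,255,255))[:1]: print(c.min(0),c.max(0),c.mean(0))
print(proj("side",[[.680,-.1245,z] for z in(0,.021,.042)]).round(1).tolist())
T=cv2.imread("pics/top0.png")
for c in blobs(T,(285,140,315,168),(15,100,110),(32,255,255))[:1]: print(c.min(0),c.max(0),c.mean(0))
print(proj("top",[[.680,-.1245,z] for z in(0,.021,.042)]).round(1).tolist())
a=im[120:210,240:320];b=im[190:280,310:390]
cv2.imwrite("pics/m11.png",cv2.resize(np.hstack([a,b]),(800,450),interpolation=cv2.INTER_CUBIC))
```

```text
t 22.88 pos [ 0.6598 -0.0824  0.1705] rpy [1.798e+02 1.000e-01 7.810e+01] gap 61.7 gf 0.0 F [-0.1  1.  -0.1]
shift mm [-36.9  28.1  70.7]
turn deg [0.2 0.1 0.1]
[339 213] [355 234] [346.24137931 223.39655172]
[[346.4, 228.8], [347.1, 222.0], [347.9, 215.2]]
[292 145] [306 160] [298.5        152.54761905]
[[298.0, 154.1], [298.4, 152.0], [298.9, 149.8]]
```

View pics/m11.png

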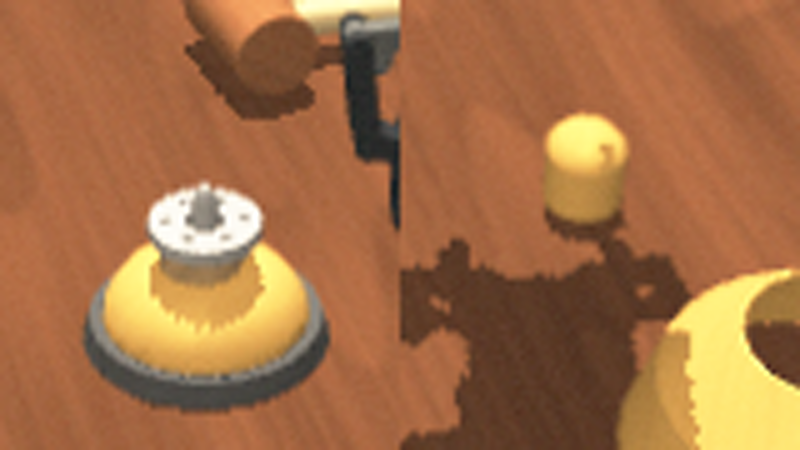

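The ring sits flat on the spacer, at crop (205,220), and the cap stands undisturbed at (585,165). Next I'll grip the cap.

>>> drive_tool(series=[[62, [-37, 28, 20], [0, 0, 0]], [62, [0, 0, 30], [0, 0, 0]], [62, [0, 0, 20], [0, 0, 0]], [62, [0, 0, 0], [0, 0, 0]]])

```text
time_s: 23.38
position: [0.6787, -0.1218, 0.1002]
tool_rot: [3.14, 0.002, 1.367]
ft_force: [0.2, -0.6, 0.9]
finger_gap: 0.727
gripper_force: 0.0
```

Run:
```python
from h import *
plan([.680,-.1245,.026],[180,0,78])
```

```text
t 23.38 pos [ 0.6787 -0.1218  0.1002] rpy [1.799e+02 1.000e-01 7.830e+01] gap 62.1 gf 0.0 F [ 0.2 -0.6  0.9]
shift mm [-2.2  1.6 74.2]
turn deg [0.1 0.1 0.3]
```

>>> drive_tool(series=[[62, [-2, 1.5, 25], [0, 0, 0]], [62, [0, 0, 25], [0, 0, 0]], [62, [0, 0, 24], [0, 0, 0]], [62, [0, 0, 0], [0, 0, 0]], [62, [0, 0, 0], [0, 0, 0]], [32, [0, 0, 0], [0, 0, 0]], [32, [0, 0, 0], [0, 0, 0]], [32, [0, 0, 0], [0, 0, 0]], [32, [0, 0, 0], [0, 0, 0]]])

```text
time_s: 24.5
position: [0.6819, -0.1258, 0.0294]
tool_rot: [3.134, 0.002, 1.366]
ft_force: [-2.0, 1.7, 6.3]
finger_gap: 0.419
gripper_force: 59.8
```

>>> drive_tool(series=[[32, [0, 0, -30], [0, 0, 0]], [32, [0, 0, -55], [0, 0, 0]], [32, [0, 0, -55], [0, 0, 0]], [32, [36.6, -29.3, 0], [0, 0, 0]], [32, [36.6, -29.3, 0], [0, 0, 0]], [32, [36.6, -29.3, 0], [0, 0, 0]], [32, [36.6, -29.3, 0], [0, 0, 0]], [32, [36.6, -29.2, 0], [0, 0, 0]], [32, [0, 0, 0], [0, 0, 0]], [32, [0, 0, 0], [0, 0, 0]]])

```text
time_s: 25.75
position: [0.5749, 0.0837, 0.1669]
tool_rot: [3.135, 0.002, 1.366]
ft_force: [0.6, 0.0, -1.7]
finger_gap: 0.421
gripper_force: 60.7
```

Run:
```python
from h import *
im=imaging.snapshot("side");cv2.imwrite("pics/side12.png",im)
plan([.576,.0835,.13],[180,0,78])
p=monitor.observe()["position"];u,v=proj("side",p-[0,0,.008])[0].astype(int)
for c in blobs(im,(u-20,v-20,u+20,v+20),(15,100,110),(32,255,255))[:2]: print(c.min(0),c.max(0),c.mean(0).round(1))
print(proj("side",[p+[0,0,.0126],p-[0,0,.0084],p-[0,0,.0294]]).round(1).tolist())
```

```text
t 25.8 pos [0.5751 0.0832 0.1668] rpy [1.796e+02 1.000e-01 7.820e+01] gap 35.9 gf 60.7 F [-0.3 -0.6 -2.1]
shift mm [ 0.6  0.6 36.8]
turn deg [0.4 0.1 0.2]
[273 125] [287 145] [280.  135.4]
[[279.6, 126.8], [279.6, 134.4], [279.7, 141.8]]
```

>>> drive_tool(series=[[32, [0.5, 0.5, 15], [0.3, 0, 0]], [32, [0, 0, 15], [0, 0, 0]], [32, [0, 0, 8], [0, 0, 0]], [32, [0, 0, 7], [0, 0, 0]], [32, [0, 0, 7], [0, 0, 0]], [32, [0, 0, 0], [0, 0, 0]]])

```text
time_s: 26.55
position: [0.5751, 0.084, 0.114]
tool_rot: [-3.141, 0.002, 1.366]
ft_force: [0.2, -0.1, -1.9]
finger_gap: 0.422
gripper_force: 60.7
```

>>> drive_tool(series=[[32, [0, 0, 6], [0, 0, 0]], [32, [0, 0, 4], [0, 0, 0]], [32, [0, 0, 2], [0, 0, 0]], [32, [0, 0, 1.5], [0, 0, 0]], [32, [0, 0, 0], [0, 0, 0]]])

```text
time_s: 27.18
position: [0.5753, 0.0839, 0.1015]
tool_rot: [3.141, 0.002, 1.366]
ft_force: [-2.3, 0.1, 4.5]
finger_gap: 0.418
gripper_force: 61.1
```

Contact came at the expected height. I'll release and retreat.

>>> drive_tool(series=[[32, [0, 0, -0.5], [0, 0, 0]], [45, [0, 0, 0], [0, 0, 0]], [65, [0, 0, 0], [0, 0, 0]], [75, [0, 0, 0], [0, 0, 0]], [75, [0, 0, 0], [0, 0, 0]], [75, [0, 0, -25], [0, 0, 0]], [75, [0, 0, -40], [0, 0, 0]], [75, [-40, 0, -30], [0, 0, 0]], [75, [-50, 0, 0], [0, 0, 0]], [75, [-50, 0, 0], [0, 0, 0]]])

```text
time_s: 28.42
position: [0.5466, -0.0541, 0.1973]
tool_rot: [3.14, 0.002, 1.366]
ft_force: [-0.2, -0.2, -0.5]
finger_gap: 0.882
gripper_force: 0.0
```

>>> drive_tool(series=[[75, [-60, 0, -30], [0, 0, 0]], [75, [-60, 0, -30], [0, 0, 0]], [75, [-40, 0, 0], [0, 0, 0]], [75, [0, 0, 0], [0, 0, 0]], [75, [0, 0, 0], [0, 0, 0]]])

```text
time_s: 29.05
position: [0.5157, -0.2012, 0.2528]
tool_rot: [-3.141, 0.002, 1.365]
ft_force: [0.7, 0.2, 0.1]
finger_gap: 0.878
gripper_force: 0.0
```

Run:
```python
from h import *
plan()
for n in("side","top"):
    im=imaging.snapshot(n);cv2.imwrite(f"pics/{n}13.png",im)
    u,v=proj(n,[.576,.0835,.093])[0].astype(int)
    print(n,"pred bottom/mid/top",proj(n,[[.576,.0835,z] for z in(.072,.093,.114)]).round(1).tolist())
    print("dome bottom", proj(n,[[.576,.0835,.0]]).round(1).tolist())
    for c in blobs(im,(u-15,v-14,u+15,v+8),(15,100,90),(32,255,255),15)[:2]: print(" yellow",c.min(0),c.max(0),c.mean(0).round(1))
    for c in blobs(im,(u-30,v-20,u+30,v+35),(0,0,120),(180,60,255),10)[:2]: print(" grey",c.min(0),c.max(0),c.mean(0).round(1))
```

```text
t 29.05 pos [ 0.5157 -0.2012  0.2528] rpy [-1.80e+02  1.00e-01  7.82e+01] gap 75.0 gf 0.0 F [0.7 0.2 0.1]
side pred bottom/mid/top [[280.3, 163.7], [280.2, 156.8], [280.1, 149.7]]
dome bottom [[280.5, 186.4]]
 yellow [273 148] [287 163] [279.9 156.6]
 grey [270 160] [291 172] [280.4 166.8]
 grey [266 159] [268 174] [267.3 166.3]
top pred bottom/mid/top [[221.6, 185.4], [220.9, 183.7], [220.2, 181.8]]
dome bottom [[223.8, 191.1]]
 yellow [205 170] [234 190] [221.1 179.5]
 yellow [214 176] [228 190] [221.1 183.8]
 grey [211 175] [232 196] [221.8 185.2]
```

```bash
python3 -c "
from cell import ctrl
print(ctrl.finish_job())"
```

```text
the job is handed in; nothing more can be done
None
```

The job is handed in at about 29 s of the 69 s allowed: spacer, clamp ring and cap are stacked on the post in that order, and the last camera check matched the expected position and height; the hand-in call gave no verdict.

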